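Lid the glazed jars by colour

ROBOT

A 6-joint arm with a two-finger parallel gripper is mounted at the origin on the work surface. World frame = base frame: x ahead of the robot, y to its left, z up, the work surface at z = 0. Lengths are in m, angles in rad, forces in N, time in s.
With the tool pointing down it reaches from about 0.275 to 1 m from the base axis. Payload 8.4 kg.
Tool frame: the origin (TCP) lies midway between the tips of the shut fingers; the grasp point (between the pads) lies 19 mm behind it; y points along the fingers, z is the direction in which the jaws open and shut, and the axes are right-handed (so a half turn about y gives the same grasp; the last joint's range is limited). The gripper opens to 85 mm and grips with 20 to 120 N. Pads are 22 mm wide; open, the fingers measure 114 mm over their backs; the gripper's body (76 mm by 85 mm) begins 54 mm behind the grasp point. The pads swing forward as they close: fully open they stand 13 mm farther back than shut.
Start: joints at [-1.238, 0.353, 1.633, -0, 1.155, -0.002], TCP at [0.205, -0.59, 0.231] pointing down, gripper open.
Joint ranges: [-2.63, 2.63], [-0.92, 2.1], [0.06, 2.66], [-1.3, 4.44], [0, 2.69], [-3.02, 3.02]. Speed limits (rad/s): [2.22, 2.22, 2.79, 3.14, 3.14, 3.14].

INTERFACE

Orientations are given as a unit quaternion [x, y, z, w].
In Python, from bench import telemetry, capture, arm gives the robot as it stands.
- The arm moves only by the tool move_arm, never from a script. Its argument "motion" is one flat list of numbers, 5 for each row, row after row: the shift along the tool's x, y, z in mm, then the turn about the tool's y in degrees, then the opening, from -1 (shut) to 1 (fully open), so that 0 is half open. A call has 1 to 20 rows; each row is the pose to reach, as a shift and turn from the pose commanded when the call began, along the tool's axes at that moment; what a row does not reach only later rows make up. A row lasts 1/10 s, in which the tool goes at most 50 mm and 8.59 degrees, less where a joint would pass 70% of its speed; a pose out of reach is approached as far as the arm can. A call with a gripper value outside its range is refused whole. The fingers move at their own pace and stop on an object; "newtons" is the grip in N (left out, the last holds). Time passes only in rows, so rows that repeat a pose let the fingers close. It gives the time, the measured TCP pose, the force and the opening at its end, in the units of the state.
- telemetry.sense(): the state, without advancing time (a new reading comes with each control period).
- capture(name): name is "scene" or "top" or "wrist"; returns a dict with "image" (384x512x3 uint8, blue, green, red), "depth" (384x512 float32, m along the optical axis (not along the pixel's ray), 0 where there is no reading), "fx", "fy", "cx", "cy" (pixels), "k1" (the pictures are not rectified: a ray, as slopes to the right and down, at radius r is drawn at 1 + k1 r^2 times it, then the intrinsics apply), "origin" and "attitude" of the camera in the world. Camera axes: x right, y up, looking along -z (the intrinsics and any distortion apply to the point x, -y, -z); pixel columns grow to the right and rows downward; lengths in m; the calibration is good to about 2 mm. A picture is of the moment at which its call begins.
- arm.sign_off(): hands the job in, once; it reports no verdict.
The state is a dict: "time_s": time; "joints": joint angles; "joint_velocities": joint speeds; "joint_efforts": joint torques, N m; "position": TCP position; "tcp_rot": TCP orientation; "ft_force": force on the tool from outside, world axes, zero at the start; "torque": the same for the moment, N m; "gripper_width": finger opening in m.
Only numpy, scipy, OpenCV 4.12 (cv2) and the standard library are available. Lean on these libraries where they do the work, as an engineer would, in place of code of your own. Each camera call takes 0.05 s, during which the arm holds its last target. There are 200 camera calls.

TASK

Put each of the four glazed lids on the jar of its own colour, knob up, sitting level and fully home on the rim. Set every lid down without dropping it, leave the jars standing where they are on the board, and leave the vase and the mug alone.

Things in the scene. Friction and masses are not known exactly. Their poses are not given: they have to be found in the camera images.
- lid_white_knob (a point): Cream white glazed lid, 130 g, knob up on the table. Point: on the knob's axis, 40 mm above the lid's underside; z up. From below: plug 46 mm across, 10 mm deep; round plate 80 mm across, from 10 to at most 17 mm up; straight round knob 22 mm across, its top 10 mm above the point. Home on a jar, the point is 30 mm above the jar's rim.
- lid_blue_knob (a point): Dark blue glazed lid, 130 g, knob up on the table. Point: on the knob's axis, 40 mm above the lid's underside; z up. From below: plug 46 mm across, 10 mm deep; round plate 80 mm across, from 10 to at most 17 mm up; straight round knob 22 mm across, its top 10 mm above the point. Home on a jar, the point is 30 mm above the jar's rim.
- lid_green_knob (a point): Green glazed lid, 130 g, knob up on the table. Point: on the knob's axis, 40 mm above the lid's underside; z up. From below: plug 46 mm across, 10 mm deep; round plate 80 mm across, from 10 to at most 17 mm up; straight round knob 22 mm across, its top 10 mm above the point. Home on a jar, the point is 30 mm above the jar's rim.
- lid_yellow_knob (a point): Honey yellow glazed lid, 130 g, knob up on the table. Point: on the knob's axis, 40 mm above the lid's underside; z up. From below: plug 46 mm across, 10 mm deep; round plate 80 mm across, from 10 to at most 17 mm up; straight round knob 22 mm across, its top 10 mm above the point. Home on a jar, the point is 30 mm above the jar's rim.
- jar_white_mouth (a point): Open pottery jar glazed cream white above a bare red-brown foot, 80 mm high, widest 82 mm, 450 g, loose on a fixed 20 mm thick board. Point: centre of the mouth, level with the rim's top; z up. Mouth 60 mm across inside, 68 mm outside: a lid's plug enters with 7 mm to spare all round and its plate rests on the rim.
- jar_blue_mouth (a point): Open pottery jar glazed dark blue above a bare red-brown foot, 95 mm high, widest 82 mm, 450 g, loose on a fixed 20 mm thick board. Point: centre of the mouth, level with the rim's top; z up. Mouth 60 mm across inside, 68 mm outside: a lid's plug enters with 7 mm to spare all round and its plate rests on the rim.
- jar_green_mouth (a point): Open pottery jar glazed green above a bare red-brown foot, 88 mm high, widest 82 mm, 450 g, loose on a fixed 20 mm thick board. Point: centre of the mouth, level with the rim's top; z up. Mouth 60 mm across inside, 68 mm outside: a lid's plug enters with 7 mm to spare all round and its plate rests on the rim.
- jar_yellow_mouth (a point): Open pottery jar glazed honey yellow above a bare red-brown foot, 84 mm high, widest 82 mm, 450 g, loose on a fixed 20 mm thick board. Point: centre of the mouth, level with the rim's top; z up. Mouth 60 mm across inside, 68 mm outside: a lid's plug enters with 7 mm to spare all round and its plate rests on the rim.
- vase_mid (a point): Brown unfired double-bellied vase, 128 mm high, 66 mm across, standing on the table to the robot's right: not part of the job. The point is at its centre, half-way up.
- mug_mid (a point): Red-brown pottery mug, 80 mm high, 72 mm across plus a handle, standing on the table to the robot's left: not part of the job. The point is on its axis, half-way up.
Things that resemble listed ones, but are neither listed nor needed, are in the scene too. What is shaped like the part that bears lid_white_knob but pink is not meant.

How it is judged:
At the end, for the whole second after the job is handed in: Each lid is on the jar of its colour: knob axis within 10 mm of the mouth's centre, knob point 26 to 34 mm above the rim, lid tilted under 0.12 rad; jars upright within 0.10 rad; all at rest and released (horizontal distance between lid_white_knob and jar_white_mouth below 0.01 m and z of lid_white_knob in the frame of jar_white_mouth between 0.026 and 0.034 m and angle between each of lid_white_knob, lid_blue_knob, lid_green_knob, lid_yellow_knob's own z axis and vertical below 0.12 rad and angle between each of jar_white_mouth, jar_blue_mouth, jar_green_mouth, jar_yellow_mouth's own z axis and vertical below 0.1 rad and linear speed of each of lid_white, jar_white, lid_blue, jar_blue, lid_green, jar_green, lid_yellow, jar_yellow below 0.02 m/s and horizontal distance between lid_blue_knob and jar_blue_mouth below 0.01 m and z of lid_blue_knob in the frame of jar_blue_mouth between 0.026 and 0.034 m and horizontal distance between lid_green_knob and jar_green_mouth below 0.01 m and z of lid_green_knob in the frame of jar_green_mouth between 0.026 and 0.034 m and horizontal distance between lid_yellow_knob and jar_yellow_mouth below 0.01 m and z of lid_yellow_knob in the frame of jar_yellow_mouth between 0.026 and 0.034 m); the robot touches nothing.
It fails at once if a jar is shifted by more than 30 mm (distance of any of jar_white_mouth, jar_blue_mouth, jar_green_mouth, jar_yellow_mouth from where it was at the start of the episode above 0.03 m).
It fails at once if a jar is tipped (angle between any of jar_white_mouth, jar_blue_mouth, jar_green_mouth, jar_yellow_mouth's own z axis and vertical above 0.3 rad).
It fails at once if a lid is dropped (moves freely at over 0.5 m/s: a fall of about 13 mm) ((linear speed of lid_white above 0.5 m/s and contact force between the fingers and lid_white below 0.05 N) or (linear speed of lid_blue above 0.5 m/s and contact force between the fingers and lid_blue below 0.05 N) or (linear speed of lid_green above 0.5 m/s and contact force between the fingers and lid_green below 0.05 N) or (linear speed of lid_yellow above 0.5 m/s and contact force between the fingers and lid_yellow below 0.05 N)).
It fails at once if the vase or the mug is moved by more than 30 mm (distance of any of vase_mid, mug_mid from where it was at the start of the episode above 0.03 m).
It also fails if it takes over 118 s, if anything falls off the work surface, if the arm or the gripper's body presses on something with over 40 N, if the wrist force passes 120 N, or if a joint passes its speed limit or range.

## Working session

There is one attempt and no reset: what is moved stays moved. The work goes in short steps, Python scripts to look and compute and a tool call to move; the robot and the scene stay as the last step left them, time stands still between calls to the robot, and variables do not carry over. Pictures are saved under pics/ and viewed, about 12 in all and at most 16, crops included, and the job is handed in when it is done.

Besides the shell and the picture viewer there is one more tool, called after "Emit:" as name(argument=value, ...) on one line, values as JSON. move_arm: Moves the arm, as the interface text tells. Its arguments: {"type":"object","properties":{"motion":{"type":"array"},"newtons":{"type":"number"}},"required":["motion"]}

```bash
mkdir -p pics
cat > h.py <<'E'
import numpy as np, cv2
from bench import telemetry, capture, arm
from scipy.spatial.transform import Rotation as R
def rot(a):
    a=np.array(a,float)
    return R.from_quat(a).as_matrix() if a.size==4 else a.reshape(3,3)
def cloud(c):
    h,w=c["depth"].shape
    u,v=np.meshgrid(np.arange(w),np.arange(h))
    K=np.array([[c["fx"],0,c["cx"]],[0,c["fy"],c["cy"]],[0,0,1]])
    p=cv2.undistortPoints(np.stack([u,v],-1).reshape(-1,1,2).astype(np.float64),K,np.array([c["k1"],0,0,0,0.]))[:,0]
    d=c["depth"].reshape(-1).astype(float)
    P=np.stack([p[:,0]*d,-p[:,1]*d,-d],1)
    W=P@rot(c["attitude"]).T+np.array(c["origin"])
    W[d<=0]=np.nan
    return W.reshape(h,w,3)
def save(c,name,box=None,s=1.5):
    im=c["image"]
    if box: im=im[box[1]:box[3],box[0]:box[2]]
    cv2.imwrite("pics/"+name,cv2.resize(im,None,fx=s,fy=s,interpolation=cv2.INTER_CUBIC))
E
python3 - <<'E'
from h import *
import pickle
d={n:capture(n) for n in("scene","top")}
pickle.dump(d,open("d0.pkl","wb"))
for n,c in d.items(): save(c,n+"0.png"); print(n,c["origin"],c["attitude"],c["fx"],c["k1"])
print(telemetry.sense())
E
```

```text
scene [ 1.11379448 -0.08417554  0.94770083] [0.23464588 0.21505845 0.62113152 0.71616116] 369.7060502287389 -0.11322286292888771
top [3.97873451e-01 1.98901493e-05 1.30390482e+00] [ 0.01200741 -0.01497376 -0.70215297  0.71176739] 429.3945444204367 -0.05093544816230626
{'time_s': 0.1, 'joints': array([-1.23842109e+00,  3.53600179e-01,  1.63407899e+00, -1.83272328e-05,
        1.15520219e+00, -2.38585405e-03]), 'joint_velocities': array([-2.99666445e-04, -3.48940048e-05, -2.52578210e-03,  8.64992690e-04,
       -4.22489025e-04,  4.17219941e-04]), 'joint_efforts': array([ 1.69874288e-04, -6.06356621e+01, -3.42820466e+01,  4.24077029e-05,
        4.14559938e-03, -1.16718650e-05]), 'position': array([ 0.20519873, -0.58988761,  0.23061523]), 'tcp_rot': array([-0.11788728,  0.69767253, -0.6967756 ,  0.11772592]), 'ft_force': array([ 0.90584046, -0.43789814, -0.49667997]), 'torque': array([-0.03220147, -0.01942357,  0.01178308]), 'gripper_width': 0.08540403701255589}
```

View pics/top0.png

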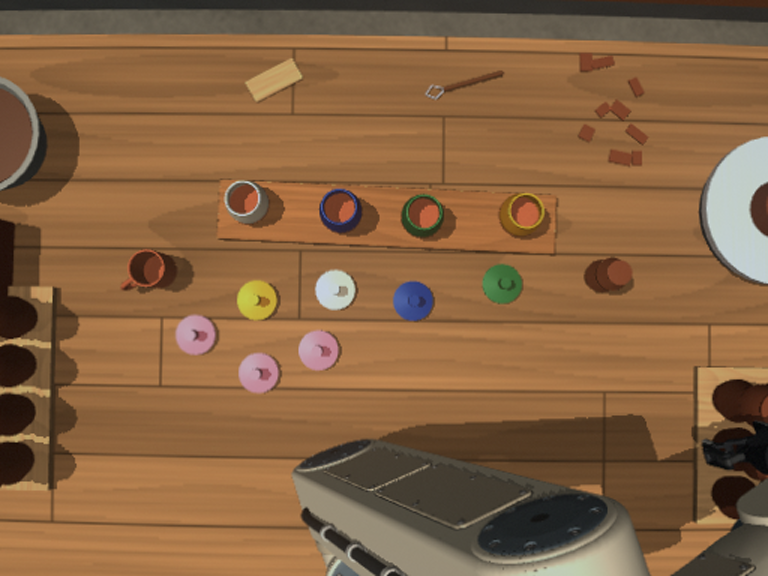

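View pics/scene0.png

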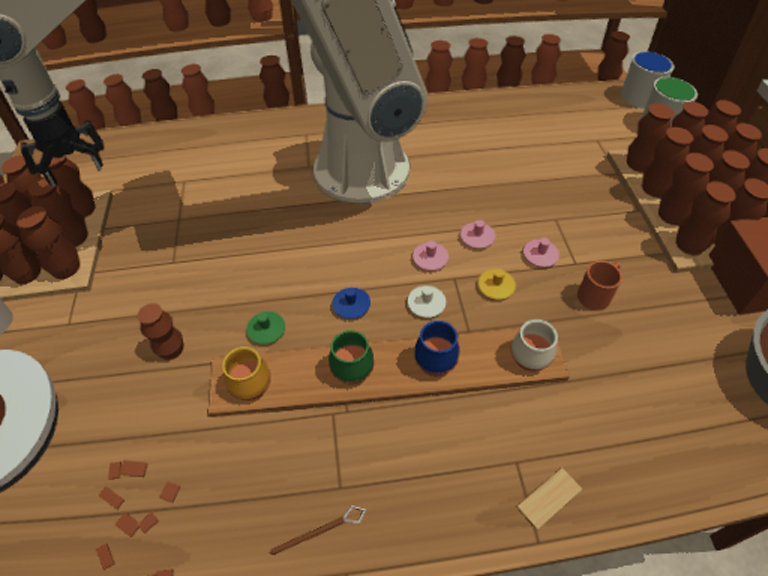

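Top view (displayed px): jars are white (246,202), blue (340,210), green (423,215) and yellow (522,213). Lids are yellow (257,299), white (335,290), blue (414,300) and green (502,284). Pink decoys are at (195,335), (258,373) and (318,350). The lid at (335,290) fits "cream white" because it is the only unsaturated one. I'll confirm that in a crop and measure all of them.

Run:
```python
from h import *
import pickle
d=pickle.load(open("d0.pkl","rb"))
c=d["top"]; W=cloud(c); save(c,"crop0.png",(100,170,380,270),2.8)
def fit(P):
    (x,y),r=cv2.minEnclosingCircle(P.astype(np.float32)); return np.array([x,y]),r
print("table z",np.nanmedian(W[160:170,190:220,2]))
cl=cloud(d["scene"])
for nm,u,v in [("yellow",257,299),("white",335,290),("blue",414,300),("green",502,284)]:
    u,v=int(u/1.5),int(v/1.5)
    p0=W[v-10:v+11,u-10:u+11].reshape(-1,3); p0=np.nanmedian(p0[p0[:,2]>.008],0)
    for n,Q in(("top",W),("scene",cl)):
        A=Q.reshape(-1,3); A=A[np.linalg.norm(A[:,:2]-p0[:2],axis=1)<.06]
        pl=A[(A[:,2]>.008)&(A[:,2]<.022)]; kn=A[A[:,2]>.044]
        bc,r=fit(pl*1.0 if 0 else pl[:,:2]*1000)
        print("lid",nm,n,bc.round(1),round(r,1),"knob",(kn[:,:2].mean(0)*1000).round(1) if len(kn) else None,len(kn),"mid",((pl[:,:2].min(0)+pl[:,:2].max(0))*500).round(1),"plz",np.median(pl[:,2]).round(4))
for nm,u,v,h in [("white",246,202,.1),("blue",340,210,.115),("green",423,215,.108),("yellow",522,213,.104)]:
    u,v=int(u/1.5),int(v/1.5)
    A=W[v-18:v+19,u-18:u+19].reshape(-1,3); p0=np.nanmean(A[A[:,2]>h-.01],0)
    for n,Q in(("top",W),("scene",cl)):
        A=Q.reshape(-1,3); A=A[np.linalg.norm(A[:,:2]-p0[:2],axis=1)<.055]
        A=A[(A[:,2]>h-.006)]
        bc,r=fit(A[:,:2]*1000)
        print("jar",nm,n,bc.round(1),round(r,1),"mid",((A[:,:2].min(0)+A[:,:2].max(0))*500).round(1),"z",np.percentile(A[:,2],[50,90]).round(4),len(A))
for nm,u,v in [("vase",612,272),("mug",150,268)]:
    A=W[int(v/1.5),int(u/1.5)];print(nm,A)
T=rot(telemetry.sense()["tcp_rot"]);print(T)
```

```text
table z 0.002052036030093296
lid yellow top [432.7 237.3] 48.7 knob [426.4 243. ] 49 mid [426.8 242.7] plz 0.0154
lid yellow scene [427.8 240.7] 40.8 knob [428.7 241.6] 34 mid [428.8 241.1] plz 0.015
lid white top [449.5  86.4] 39.4 knob [449.3  86.6] 45 mid [449.7  86.4] plz 0.0156
lid white scene [451.   85.7] 40.4 knob [451.4  84.6] 39 mid [451.9  84.4] plz 0.0153
lid blue top [429.6 -69.8] 39.8 knob [429.8 -69.6] 44 mid [429.3 -70.1] plz 0.0155
lid blue scene [431.1 -70.8] 41.1 knob [431.9 -71.3] 40 mid [431.8 -71.7] plz 0.0154
lid green top [ 465.1 -237.2] 51.2 knob [ 466.1 -248.3] 47 mid [ 465.  -237.8] plz 0.0159
lid green scene [ 466.3 -250.1] 40.2 knob [ 468.8 -251.2] 45 mid [ 466.7 -249.2] plz 0.0159
jar white top [617.5 259.4] 34.7 mid [617.6 258. ] z [0.1001 0.103 ] 122
jar white scene [616.2 257.6] 34.8 mid [617.6 256.9] z [0.1003 0.1028] 139
jar blue top [600.8  74.6] 33.9 mid [600.4  75.4] z [0.1152 0.1182] 118
jar blue scene [602.5  75.3] 35.5 mid [602.   73.6] z [0.1146 0.1169] 146
jar green top [593.6 -84. ] 33.6 mid [593. -84.] z [0.1089 0.1117] 117
jar green scene [594.9 -85.5] 34.5 mid [595.1 -85.5] z [0.1075 0.11  ] 150
jar yellow top [ 599.8 -277.2] 34.3 mid [ 599.1 -276.8] z [0.1048 0.1076] 120
jar yellow scene [ 599.1 -277.6] 35.5 mid [ 599.8 -277.9] z [0.1048 0.1072] 174
vase [ 0.48523178 -0.43145664  0.12864765]
mug [0.49061768 0.46327133 0.0045482 ]
[[-9.44486391e-01 -4.36338657e-04  3.28550250e-01]
 [-3.28550539e-01  1.21269935e-03 -9.44485613e-01]
 [ 1.36829098e-05 -9.99999169e-01 -1.28873733e-03]]
```

View pics/crop0.png

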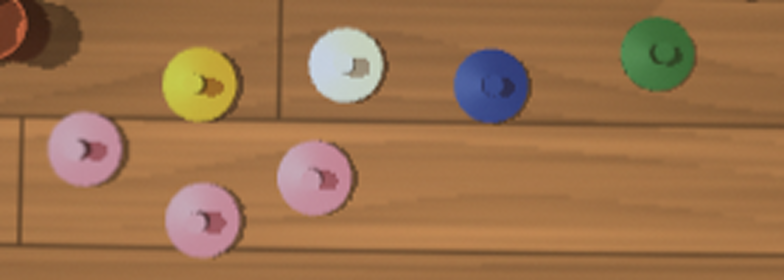

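The crop shows the cream white lid at crop px (345,65), clearly different from the three pink ones. Positions from the two cameras agree to about 2 mm. First move: turn the jaws along world x and go above the green lid.

Emit:
move_arm(motion=[-359, 0, -235, -70.8, 0.3, -359, 0, -235, -70.8, 0.3, -359, 0, -235, -70.8, 0.3, -359, 0, -235, -70.8, 0.3, -359, 0, -235, -70.8, 0.3, -359, 0, -235, -70.8, 0.3, -359, 0, -235, -70.8, 0.3, -359, 0, -235, -70.8, 0.3, -359, 0, -235, -70.8, 0.3, -359, 0, -235, -70.8, 0.3, -359, 0, -235, -70.8, 0.3, -359, 100, -235, -70.8, 0.3, -359, 100, -235, -70.8, 0.3, -359, 100, -235, -70.8, 0.3, -359, 100, -235, -70.8, 0.3], newtons=50)

```text
time_s: 1.6
position: [0.4663, -0.2511, 0.1315]
tcp_rot: [-0.5, 0.501, -0.5, 0.499]
ft_force: [1.1, -0.6, 0.3]
gripper_width: 0.0553
```

Run:
```python
from h import *
c=capture("wrist"); save(c,"w1.png",None,1.2); W=cloud(c)
s=telemetry.sense();print(s["position"],rot(s["tcp_rot"]).round(3),s["gripper_width"],s["time_s"])
A=W.reshape(-1,3);A=A[np.linalg.norm(A[:,:2]-[.467,-.2497],axis=1)<.05]
k=A[(A[:,2]>.03)&(A[:,2]<.06)];p=A[(A[:,2]>.008)&(A[:,2]<.022)]
print(len(k),k.mean(0),(k.min(0)+k.max(0))/2,(p.min(0)+p.max(0))/2)
```

```text
[ 0.46763894 -0.25157594  0.13288165] [[-0.002  0.001  1.   ]
 [-1.    -0.001 -0.002]
 [ 0.001 -1.     0.001]] 0.05559314555970827 1.65
696 [ 0.46594189 -0.24618543  0.04929539] [ 0.46564913 -0.24785369  0.04165116] [ 0.46598162 -0.24790781  0.01525145]
```

View pics/w1.png

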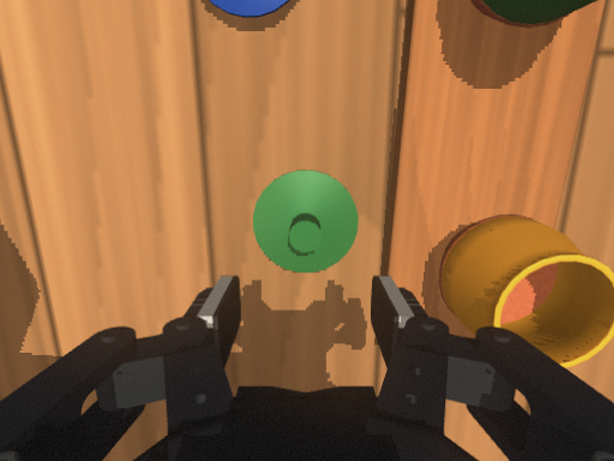

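The wrist view shows the green knob at (304,236), centred between the open fingers at columns ~238 and ~372. Next: descend, grip and lift slightly.

Emit:
move_arm(motion=[-2, 40, -1, 0, 0.3, -2, 75, -1, 0, 0.3, -2, 100, -1, 0, 0.3, -2, 110, -1, 0, 0.3, -2, 110, -1, 0, 0.3, -2, 110, -1, 0, -0.5, -2, 110, -1, 0, -1, -2, 110, -1, 0, -1, -2, 110, -1, 0, -1, -2, 110, -1, 0, -1, -2, 110, -1, 0, -1, -2, 110, -1, 0, -1, -2, 108, -1, 0, -1, -2, 104, -1, 0, -1, -2, 90, -1, 0, -1, -2, 60, -1, 0, -1, -2, 20, -1, 0, -1, -2, -30, -1, 0, -1, -2, -75, -1, 0, -1, -2, -75, -1, 0, -1], newtons=50)

```text
time_s: 3.65
position: [0.4694, -0.2501, 0.2136]
tcp_rot: [0.499, -0.496, 0.504, -0.501]
ft_force: [1.2, 0.3, -0.6]
gripper_width: 0.0206
```

Run:
```python
from h import *
c=capture("wrist"); save(c,"w2.png",None,1.2); W=cloud(c)
s=telemetry.sense();print(s["position"],s["gripper_width"],s["time_s"],s["ft_force"])
A=W.reshape(-1,3);A=A[np.linalg.norm(A[:,:2]-s["position"][:2],axis=1)<.05]; print(np.nanpercentile(A[:,2],[5,50,95]))
z=s["position"][2]-.004-.001
p=A[(A[:,2]>z-.01)&(A[:,2]<z+.006)]; print((p.min(0)+p.max(0))/2,p.max(0)-p.min(0))
```

```text
[ 0.46794323 -0.2492861   0.21038956] 0.020390398657242546 3.7 [-0.16959492  0.42467072 -2.28183126]
[0.20393533 0.28095131 0.31108252]
[ 0.46927742 -0.24922021  0.20597193] [0.07983763 0.07973448 0.01049804]
```

View pics/w2.png

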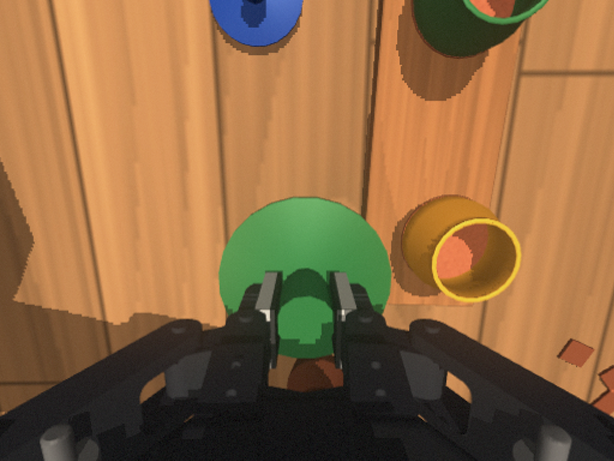

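Held level (width 20.4 mm). Carry it to above the green jar.

Emit:
move_arm(motion=[-20, 0, 15, 0, -1, -52, 0, 40, 0, -1, -92, 0, 70, 0, -1, -128, 0, 98, 0, -1, -152, 0, 117, 0, -1, -164, 0, 126, 0, -1, -164, 0, 126, 0, -1, -164, 20, 126, 0, -1, -164, 45, 126, 0, -1, -164, 55, 126, 0, -1, -164, 55, 126, 0, -1, -164, 55, 126, 0, -1])

```text
time_s: 4.9
position: [0.5921, -0.0851, 0.1517]
tcp_rot: [0.5, -0.5, 0.5, -0.5]
ft_force: [-0.0, 0.3, -1.5]
gripper_width: 0.0203
```

```bash
cat >> h.py <<'E'
def check(jar,rim,name=None):
    s=telemetry.sense();print("tcp",(s["position"]*1000).round(1),"w",s["gripper_width"].round(4),s["time_s"],s["ft_force"].round(1))
    for n in("top","scene"):
        c=capture(n);A=cloud(c).reshape(-1,3);A=A[np.linalg.norm(A[:,:2]-np.array(jar)/1000,axis=1)<.055]
        if name and n=="scene": save(c,name)
        zt=s["position"][2]-.0045
        p=A[abs(A[:,2]-zt)<.008]; j=A[(A[:,2]>rim-.006)&(A[:,2]<rim+.005)]
        for l,q in(("lid",p),("jar",j)):
            if len(q)>5:
                (x,y),r=cv2.minEnclosingCircle((q[:,:2]*1000).astype(np.float32))
                print(n,l,np.round((x,y,r),1),((q[:,:2].min(0)+q[:,:2].max(0))*500).round(1),len(q))
    c=capture("wrist");A=cloud(c).reshape(-1,3);A=A[np.linalg.norm(A[:,:2]-s["position"][:2],axis=1)<.05]
    p=A[abs(A[:,2]-zt)<.008]
    if len(p): print("wrist lid",((p.min(0)+p.max(0))*500).round(1))
    return c
E
python3 - <<'E'
from h import *
c=check((594,-84.7),.108); save(c,"w3.png",None,1.2)
E
```

```text
Traceback (most recent call last):
  File "h.py", line 22, in check
    s=telemetry.sense();print("tcp",(s["position"]*1000).round(1),"w",s["gripper_width"].round(4),s["time_s"],s["ft_force"].round(1))
                                                                      ^^^^^^^^^^^^^^^^^^^^^^^^
AttributeError: 'float' object has no attribute 'round'
```

```bash
sed -i 's/s\["gripper_width"\].round(4)/round(s["gripper_width"],4)/' h.py
python3 - <<'E'
from h import *
c=check((594,-84.7),.108); save(c,"w3.png",None,1.2)
E
```

```text
tcp [592.1 -85.1 151.7] w 0.0203 4.9 [-0.   0.3 -1.5]
top lid [591.5 -84.5  39.9] [585.5 -85.8] 166
scene lid [593.8 -86.2  40.6] [597.  -85.9] 461
scene jar [601.8 -85.4  32.4] [614.3 -85.4] 63
wrist lid [592.6 -84.2 147.5]
```

View pics/w3.png

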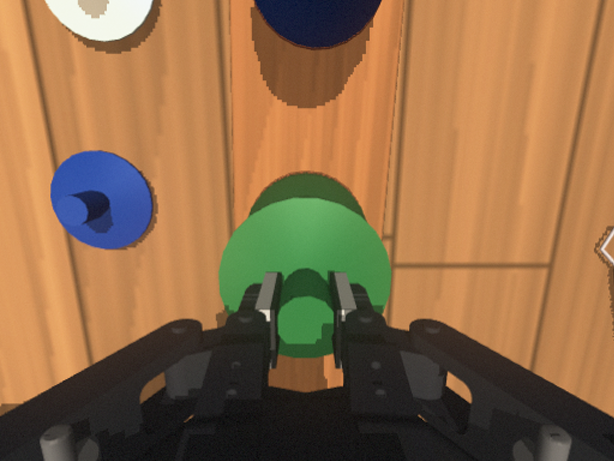

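Lid and jar agree to 1–2 mm in both cameras (the wrist view shows the lid level over the green jar). Nudge x by +1.5 mm, lower 31 mm, then check the force before opening.

Emit:
move_arm(motion=[0, 8, 1.5, 0, -1, 0, 16, 1.5, 0, -1, 0, 22, 1.5, 0, -1, 0, 26, 1.5, 0, -1, 0, 29, 1.5, 0, -1, 0, 31, 1.5, 0, -1, 0, 31, 1.5, 0, -1, 0, 31, 1.5, 0, -1])

```text
time_s: 5.85
position: [0.5942, -0.0845, 0.121]
tcp_rot: [0.5, -0.5, 0.5, -0.5]
ft_force: [-2.0, 0.1, 4.5]
gripper_width: 0.0206
```

Emit:
move_arm(motion=[0, 0, 0, 0, -0.4, 0, 0, 0, 0, 0.1, 0, 0, 0, 0, 0.3, 0, 0, 0, 0, 0.3, 0, 0, 0, 0, 0.3, 0, -15, 0, 0, 0.3, 0, -50, 0, 0, 0.3, -2, -70, -30, 0, 0.3, -6, -70, -75, 0, 0.3, -10, -70, -120, 0, 0.3, -14, -65, -155, 0, 0.3, -14, -30, -164, 0, 0.3, -14, 15, -164, 0, 0.3, -14, 40, -164, 0, 0.3, -14, 40, -164, 0, 0.3, -14, 40, -164, 0, 0.3])

```text
time_s: 7.45
position: [0.4303, -0.0704, 0.0812]
tcp_rot: [0.5, -0.5, 0.5, -0.5]
ft_force: [1.0, -0.7, 0.3]
gripper_width: 0.0554
```

```bash
cat >> h.py <<'E'
def lidon(nm,jar,rim):
    for n in("top","scene"):
        A=cloud(capture(n)).reshape(-1,3);A=A[np.linalg.norm(A[:,:2]-np.array(jar)/1000,axis=1)<.055]
        p=A[(A[:,2]>rim-.003)&(A[:,2]<rim+.012)];k=A[A[:,2]>rim+.033]
        (x,y),r=cv2.minEnclosingCircle((p[:,:2]*1000).astype(np.float32))
        q=p[np.linalg.norm(p[:,:2]*1000-[x,y],axis=1)>15]
        f=np.linalg.lstsq(np.c_[q[:,:2]-np.array(jar)/1000,np.ones(len(q))],q[:,2],rcond=None)[0]
        print(nm,n,"plate",np.round((x,y,r),1),"knob",(k[:,:2].mean(0)*1000).round(1),"ztop-rim",((np.percentile(k[:,2],50)-rim)*1000).round(1),"slope",f.round(3))
def lid(xy):
    s=telemetry.sense();print("tcp",(s["position"]*1000).round(1))
    A=cloud(capture("wrist")).reshape(-1,3);A=A[np.linalg.norm(A[:,:2]-np.array(xy)/1000,axis=1)<.05]
    k=A[(A[:,2]>.03)&(A[:,2]<.056)];p=A[(A[:,2]>.008)&(A[:,2]<.022)]
    print("lid knob",((k.min(0)+k.max(0))*500).round(1),"plate",((p.min(0)+p.max(0))*500).round(1),((p.max(0)-p.min(0))*1000).round(1))
E
python3 - <<'E'
from h import *
lidon("green",(594,-84.7),.108); lid((430.7,-70.4))
E
```

```text
green top plate [594.1 -84.   40.1] knob [594.  -83.8] ztop-rim 40.6 slope [-0.009  0.004  0.114]
green scene plate [594.5 -85.6  41.1] knob [596.4 -85.6] ztop-rim 40.1 slope [-0.003 -0.005  0.113]
tcp [431.2 -70.6  81.9]
lid knob [429.4 -68.8  41.8] plate [429.6 -69.1  15.5] [79.3 79.9 10.3]
```

Green is home: knob top 40 mm above the rim, centred within 1 mm, level. Now the blue lid.

Emit:
move_arm(motion=[-1, 25, -1, 0, 0.3, -1, 48, -1, 0, 0.3, -1, 59, -1, 0, 0.3, -1, 59, -1, 0, 0.3, -1, 59, -1, 0, -0.5, -1, 59, -1, 0, -1, -1, 59, -1, 0, -1, -1, 59, -1, 0, -1, -1, 59, -1, 0, -1, -1, 59, -1, 0, -1, -1, 57, -1, 0, -1, -1, 50, -1, 0, -1, -1, 30, -1, 0, -1, -1, -5, -1, 0, -1, -1, -45, -1, 0, -1, -1, -85, -1, 0, -1, -1, -111, -1, 0, -1, -1, -116, -1, 0, -1, -1, -116, -1, 0, -1])

```text
time_s: 9.5
position: [0.429, -0.0694, 0.197]
tcp_rot: [0.5, -0.499, 0.501, -0.5]
ft_force: [-0.1, -0.6, -2.2]
gripper_width: 0.0202
```

Emit:
move_arm(motion=[-16, 0, 18, 0, -1, -42, 0, 50, 0, -1, -72, 0, 85, 0, -1, -104, 0, 122, 0, -1, -130, 0, 154, 0, -1, -144, 0, 171, 0, -1, -144, 0, 171, 0, -1, -144, 15, 171, 0, -1, -144, 32, 171, 0, -1, -144, 38, 171, 0, -1, -144, 38, 171, 0, -1, -144, 38, 171, 0, -1])

```text
time_s: 10.7
position: [0.5994, 0.0741, 0.1582]
tcp_rot: [-0.5, 0.5, -0.5, 0.5]
ft_force: [0.3, 0.8, -1.4]
gripper_width: 0.0205
```

Run:
```python
from h import *
check((601.5,75),.115)
```

```text
tcp [599.4  74.1 158.2] w 0.0205 10.7 [ 0.3  0.8 -1.4]
top lid [598.5  73.7  39.5] [590.8  74.3] 176
scene lid [601.6  73.   40.1] [601.9  73.3] 418
scene jar [610.1  71.3  32.1] [617.8  71.3] 65
wrist lid [600.2  74.5 154.1]
```

Emit:
move_arm(motion=[-1, 8, 1.5, 0, -1, -1, 16, 1.5, 0, -1, -1, 22, 1.5, 0, -1, -1, 26, 1.5, 0, -1, -1, 29, 1.5, 0, -1, -1, 31, 1.5, 0, -1, -1, 31, 1.5, 0, -1, -1, 31, 1.5, 0, -1])

```text
time_s: 11.65
position: [0.6015, 0.0756, 0.1274]
tcp_rot: [0.5, -0.5, 0.5, -0.5]
ft_force: [0.8, 0.2, 0.1]
gripper_width: 0.02
```

Emit:
move_arm(motion=[0, 0.5, 0, 0, -1, 0, 0.5, 0, 0, -0.4, 0, 0.5, 0, 0, 0.1, 0, 0, 0, 0, 0.3, 0, 0, 0, 0, 0.3, 0, 0, 0, 0, 0.3, 0, -15, 0, 0, 0.3, 0, -50, 0, 0, 0.3, -2, -70, -30, 0, 0.3, -6, -70, -75, 0, 0.3, -10, -70, -120, 0, 0.3, -12, -65, -148, 0, 0.3, -12, -30, -151, 0, 0.3, -12, 15, -151, 0, 0.3, -12, 47, -151, 0, 0.3, -12, 47, -151, 0, 0.3, -12, 47, -151, 0, 0.3])

```text
time_s: 13.35
position: [0.4507, 0.0877, 0.0812]
tcp_rot: [-0.5, 0.5, -0.5, 0.5]
ft_force: [-0.0, 0.6, 0.7]
gripper_width: 0.0552
```

Run:
```python
from h import *
lidon("blue",(601.5,75),.115); lid((450,86))
```

```text
blue top plate [601.9  75.9  40.3] knob [601.5  75.5] ztop-rim 40.3 slope [0.006 0.002 0.121]
blue scene plate [602.   75.6  41.2] knob [603.9  73.8] ztop-rim 40.1 slope [-0.005  0.002  0.12 ]
tcp [451.8  87.9  82.2]
lid knob [449.3  87.2  41.7] plate [449.4  87.1  15.8] [79.5 79.9 10. ]
```

Emit:
move_arm(motion=[0, 25, -1, 0, 0.3, 0, 48, -1, 0, 0.3, 0, 59, -1, 0, 0.3, 0, 59, -1, 0, 0.3, 0, 59, -1, 0, -0.5, 0, 59, -1, 0, -1, 0, 59, -1, 0, -1, 0, 59, -1, 0, -1, 0, 59, -1, 0, -1, 0, 59, -1, 0, -1, 0, 57, -1, 0, -1, 0, 50, -1, 0, -1, 0, 30, -1, 0, -1, 0, -5, -1, 0, -1, 0, -45, -1, 0, -1, 0, -85, -1, 0, -1, 0, -111, -1, 0, -1, 0, -116, -1, 0, -1, 0, -116, -1, 0, -1])

```text
time_s: 15.4
position: [0.4495, 0.0877, 0.197]
tcp_rot: [-0.499, 0.5, -0.5, 0.5]
ft_force: [0.0, 0.8, -1.5]
gripper_width: 0.0201
```

Emit:
move_arm(motion=[-18, 0, 18, 0, -1, -50, 0, 49, 0, -1, -86, 0, 84, 0, -1, -122, 0, 119, 0, -1, -154, 0, 149, 0, -1, -172, 0, 167, 0, -1, -172, 0, 167, 0, -1, -172, 20, 167, 0, -1, -172, 45, 167, 0, -1, -172, 54, 167, 0, -1, -172, 54, 167, 0, -1, -172, 54, 167, 0, -1])

```text
time_s: 16.6
position: [0.6162, 0.2592, 0.1424]
tcp_rot: [-0.5, 0.5, -0.5, 0.5]
ft_force: [0.1, -0.6, -0.6]
gripper_width: 0.0204
```

Run:
```python
from h import *
check((617,258),.100)
```

```text
tcp [616.2 259.2 142.4] w 0.0204 16.6 [ 0.1 -0.6 -0.6]
top lid [622.7 239.4  33.9] [622.7 234.5] 141
top jar [605.2 230.4  12.5] [605.2 230.4] 6
scene lid [616.6 255.8  39.5] [616.9 255.8] 394
scene jar [620.1 254.4  33.3] [625.2 252.5] 72
wrist lid [616.5 258.9 138.6]
```

Emit:
move_arm(motion=[0, 8, 0.5, 0, -1, 0, 16, 0.5, 0, -1, 0, 22, 0.5, 0, -1, 0, 26, 0.5, 0, -1, 0, 29, 0.5, 0, -1, 0, 31, 0.5, 0, -1, 0, 31, 0.5, 0, -1, 0, 31, 0.5, 0, -1])

```text
time_s: 17.55
position: [0.6172, 0.2597, 0.1124]
tcp_rot: [-0.5, 0.5, -0.5, 0.5]
ft_force: [-3.0, -1.5, 6.2]
gripper_width: 0.0203
```

Emit:
move_arm(motion=[0, 0, 0, 0, -1, 0, 0, 0, 0, -0.4, 0, 0, 0, 0, 0.1, 0, 0, 0, 0, 0.3, 0, 0, 0, 0, 0.3, 0, 0, 0, 0, 0.3, 0, -15, 0, 0, 0.3, 0, -50, 0, 0, 0.3, 2, -75, -30, 0, 0.3, 6, -75, -75, 0, 0.3, 10, -75, -120, 0, 0.3, 17, -70, -165, 0, 0.3, 17, -45, -189.5, 0, 0.3, 17, 0, -189.5, 0, 0.3, 17, 31, -189.5, 0, 0.3, 17, 31, -189.5, 0, 0.3, 17, 31, -189.5, 0, 0.3])

```text
time_s: 19.25
position: [0.4278, 0.2428, 0.0812]
tcp_rot: [-0.5, 0.5, -0.5, 0.5]
ft_force: [1.2, -0.6, 0.2]
gripper_width: 0.0554
```

Run:
```python
from h import *
lidon("white",(617,258),.100); lid((427.5,242))
```

```text
white top plate [617.7 259.7  40.6] knob [617.7 259. ] ztop-rim 39.5 slope [0.002 0.002 0.105]
white scene plate [616.1 257.1  41.1] knob [618.4 256.5] ztop-rim 40.7 slope [0.007 0.006 0.106]
tcp [428.8 243.3  82.2]
lid knob [426.4 243.9  41.7] plate [426.5 243.9  16.2] [79.7 79.4 11.6]
```

Emit:
move_arm(motion=[-0.5, 25, -1, 0, 0.3, -0.5, 48, -1, 0, 0.3, -0.5, 59, -1, 0, 0.3, -0.5, 59, -1, 0, 0.3, -0.5, 59, -1, 0, -0.5, -0.5, 59, -1, 0, -1, -0.5, 59, -1, 0, -1, -0.5, 59, -1, 0, -1, -0.5, 59, -1, 0, -1, -0.5, 59, -1, 0, -1, -0.5, 57, -1, 0, -1, -0.5, 50, -1, 0, -1, -0.5, 30, -1, 0, -1, -0.5, -5, -1, 0, -1, -0.5, -45, -1, 0, -1, -0.5, -85, -1, 0, -1, -0.5, -111, -1, 0, -1, -0.5, -116, -1, 0, -1, -0.5, -116, -1, 0, -1])

```text
time_s: 21.3
position: [0.4266, 0.2433, 0.1972]
tcp_rot: [-0.499, 0.5, -0.5, 0.501]
ft_force: [-0.2, 0.4, -1.3]
gripper_width: 0.0204
```

Emit:
move_arm(motion=[15, 0, 5, 0, -1, 40, 0, 13, 0, -1, 75, 0, 25, 0, -1, 115, 0, 38, 0, -1, 155, 0, 51, 0, -1, 195, 0, 65, 0, -1, 235, 0, 78, 0, -1, 275, 0, 91, 0, -1, 315, 0, 104, 0, -1, 355, 0, 118, 0, -1, 395, 0, 131, 0, -1, 435, 0, 144, 0, -1, 475, 0, 157, 0, -1, 505, 0, 167, 0, -1, 520.5, 0, 172.5, 0, -1, 520.5, 0, 172.5, 0, -1, 520.5, 20, 172.5, 0, -1, 520.5, 45, 172.5, 0, -1, 520.5, 50, 172.5, 0, -1, 520.5, 50, 172.5, 0, -1])

```text
time_s: 23.3
position: [0.5976, -0.2758, 0.145]
tcp_rot: [-0.5, 0.501, -0.499, 0.5]
ft_force: [0.3, -0.2, -1.9]
gripper_width: 0.0202
```

Run:
```python
from h import *
check((599.5,-277.5),.104)
```

```text
tcp [ 597.6 -275.8  145. ] w 0.0202 23.3 [ 0.3 -0.2 -1.9]
top lid [ 604.9 -259.7   34.8] [ 605.  -254.8] 171
scene lid [ 598.5 -276.9   40.8] [ 599.3 -276.9] 432
scene jar [ 603.  -276.7   33.6] [ 613.  -276.3] 74
wrist lid [ 598.8 -276.8  141.6]
```

Offset is about +1 mm in x and −1 mm in y. Lower it with that correction.

Emit:
move_arm(motion=[1, 8, 1, 0, -1, 1, 16, 1, 0, -1, 1, 22, 1, 0, -1, 1, 26, 1, 0, -1, 1, 29, 1, 0, -1, 1, 31, 1, 0, -1, 1, 31, 1, 0, -1, 1, 31, 1, 0, -1])

```text
time_s: 24.25
position: [0.6, -0.2786, 0.1164]
tcp_rot: [0.5, -0.5, 0.5, -0.5]
ft_force: [-2.6, 1.6, 6.3]
gripper_width: 0.0202
```

Contact felt (6 N). Release, rise and back off.

Emit:
move_arm(motion=[0, 0, 0, 0, -1, 0, 0, 0, 0, -0.4, 0, 0, 0, 0, 0.1, 0, 0, 0, 0, 0.3, 0, 0, 0, 0, 0.3, 0, 0, 0, 0, 0.3, 0, -15, 0, 0, 0.3, 0, -50, 0, 0, 0.3, 0, -100, 0, 0, 0.3, -30, -120, -50, 0, 0.3, -75, -120, -100, 0, 0.3, -120, -120, -150, 0, 0.3, -160, -120, -200, 0, 0.3, -160, -120, -220, 0, 0.3, -160, -120, -220, 0, 0.3, -160, -120, -220, 0, 0.3])

```text
time_s: 25.85
position: [0.377, -0.1169, 0.2361]
tcp_rot: [-0.5, 0.5, -0.5, 0.5]
ft_force: [-0.2, 0.3, 0.1]
gripper_width: 0.0555
```

Run:
```python
from h import *
lidon("yellow",(599.5,-277.5),.104);lidon("white",(617,258),.100);lidon("green",(594,-84.7),.108);lidon("blue",(601.5,75),.115)
save(capture("scene"),"end.png")
```

```text
yellow top plate [ 600.2 -278.9   40.3] knob [ 600.4 -279.4] ztop-rim 39.7 slope [0.001 0.011 0.109]
yellow scene plate [ 600.4 -279.7   41.7] knob [ 601.8 -279. ] ztop-rim 41.4 slope [-0.009  0.008  0.11 ]
white top plate [617.2 259.8  40.5] knob [617.2 258.7] ztop-rim 40.9 slope [-0.003 -0.001  0.105]
white scene plate [616.9 257.5  41.4] knob [618.5 256.5] ztop-rim 40.8 slope [0.011 0.006 0.106]
green top plate [594.  -84.2  39.9] knob [594.  -83.7] ztop-rim 41.3 slope [-0.002 -0.008  0.114]
green scene plate [595.  -85.9  41.2] knob [596.6 -85.7] ztop-rim 40.2 slope [ 0.004 -0.001  0.113]
blue top plate [601.8  75.2  40.2] knob [601.4  75.5] ztop-rim 41.3 slope [0.003 0.001 0.121]
blue scene plate [602.5  73.8  40.9] knob [604.  74.] ztop-rim 40.2 slope [-0.006 -0.004  0.12 ]
```

View pics/end.png

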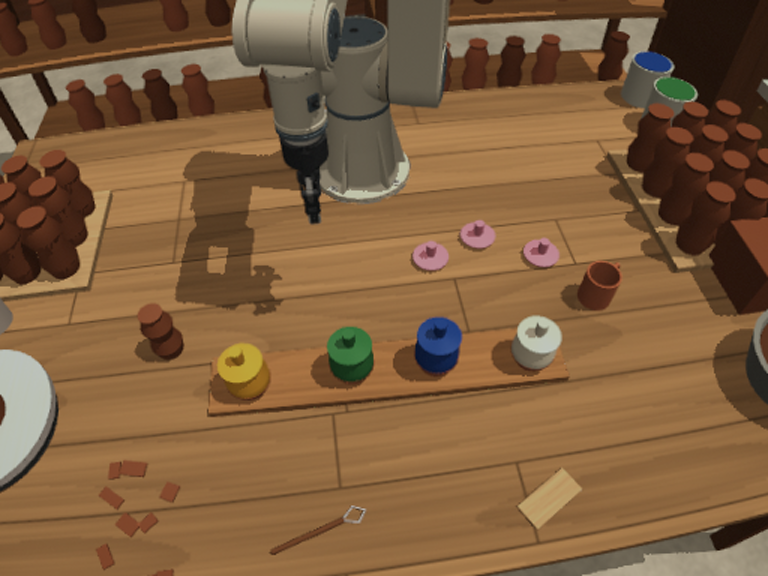

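The final picture shows all four lids on the jars of their colour, at px (243,370), (350,352), (438,345) and (537,342). The vase, mug and pink lids have not moved, and the arm is clear.

```bash
python3 -c "
from bench import arm
print(arm.sign_off())"
```

```text
the job is handed in; nothing more can be done
None
```

All four lids are on the jars of their own colour, and the job was handed in at about 26 s of robot time, well under the 118 s limit. I picked each lid up by its knob, lowered it onto the rim before opening the fingers, then backed the arm away.

- **Fit:** at the last check, both cameras put each knob within about 2.5 mm of where I first measured its mouth (limit 10 mm). I did not re-measure the mouths under the lids.
- **Height and level:** knob tops read 40–41 mm above the rims (40 is fully home), and each lid is level to about 0.01 rad.
- **Jars, vase and mug:** the jars look upright and in place. The vase, mug and pink lids look unmoved in the final picture, though I checked those by eye rather than measuring.
- **Disagreements:** the top and side cameras differed by 1–3 mm on position, about what their calibration allows. When the blue lid was set down, the force sensor barely registered contact, so I lowered it another 0.5 mm before letting go; its height afterwards reads fully home.
- **Failed checks:** no check of the lids failed. One script call crashed on a coding error and was rerun.

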